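# Spread a heap of cooling fans in the tray

## Task

Spread the heaped cooling fans into one even layer: a fan lying flat (either face up) in the middle of each quarter of the framed tray, square with the tray's sides. Lift the fan that stands on edge out still upright, stand it on the cork mat and let go, tip it over to lie flat there and let it be, then take it up flat and set it in its quarter too. Do not drop or throw the fans, and leave the other things on the bench where they are.

Things in the scene. Friction and masses are not known exactly. Their poses are not given: they have to be found in the camera images.
- tray: fixed shallow tray with an aluminium frame: outside 290 mm (its x) by 310 mm (its y), inside 260 x 280 mm, frame top 18 mm and floor 4 mm above the bench; two thin dark lines on the floor cross at its centre and mark four quarters of 130 x 140 mm; origin under its centre at bench height, z up. It may be on either side of the bench
- quarter0 (a point): middle of a quarter of the tray, on the tray floor, at -65 mm, -70 mm in the tray's frame
- quarter1 (a point): middle of a quarter of the tray, on the tray floor, at -65 mm, 70 mm in the tray's frame
- quarter2 (a point): middle of a quarter of the tray, on the tray floor, at 65 mm, -70 mm in the tray's frame
- quarter3 (a point): middle of a quarter of the tray, on the tray floor, at 65 mm, 70 mm in the tray's frame
- mat: fixed flat cork mat beside the tray, 150 x 150 mm, 4 mm thick; origin at the centre of its underside at bench height, z up
- fan_standing: cooling fan, a dark square frame 60 x 60 mm and 25 mm thick, solid enough to grip anywhere on its rim, about 0.09 kg; origin at its very centre; at the start it stands on edge on the tray floor (60 mm tall) between fan_a and fan_b; its x axis runs through its 25 mm thickness (level at the start, vertical once it lies flat), its y and z axes along its 60 mm sides
- fan_a: cooling fan, a dark square frame 60 x 60 mm and 25 mm thick, solid enough to grip anywhere on its rim, about 0.09 kg; origin at its very centre; z axis through its 25 mm thickness, x and y along its sides; at the start it lies flat on the tray floor, close along one face of the standing fan
- fan_b: cooling fan, a dark square frame 60 x 60 mm and 25 mm thick, solid enough to grip anywhere on its rim, about 0.09 kg; origin at its very centre; z axis through its 25 mm thickness, x and y along its sides; at the start it lies flat on the tray floor, close along the other face of the standing fan, with fan_c on top of it
- fan_c: cooling fan, a dark square frame 60 x 60 mm and 25 mm thick, solid enough to grip anywhere on its rim, about 0.09 kg; origin at its very centre; z axis through its 25 mm thickness, x and y along its sides; at the start it lies flat on top of fan_b
- tape_roll: bystander: roll of yellow tape lying flat, 100 mm across, 45 mm high, origin at the centre of its underside
- paste_jar: bystander: upright jar 72 mm across, 80 mm high, origin at the centre of its underside
- board_stack: bystander: stack of green circuit boards 90 x 110 x 65 mm, origin at the centre of its underside
Mind the look-alikes: they are no part of the job. What is shaped like the fan_standing but orange or turquoise is not meant.

How it is judged:
On the way, in this order (a step that is already met when the one before it is completed fails the run):
1. the standing fan is lifted, still upright (within 25 degrees), so that its centre is more than 55 mm above the tray's underside (20 mm of lift) (angle between fan_standing's own x axis and vertical between 1.134 and 2.007 rad and z of fan_standing in the frame of tray above 0.055 m), for 0.1 s.
2. that fan stands on the cork mat (within 25 degrees of upright, its centre within 70 mm of the mat's centre), let go (angle between fan_standing's own x axis and vertical between 1.134 and 2.007 rad and z of fan_standing in the frame of mat below 0.04 m and horizontal distance between fan_standing and mat below 0.07 m and contact force between the fingers and fan_standing below 0.05 N), for 0.1 s.
3. that fan lies flat (within 7 degrees) on the cork mat, its centre within 70 mm of the mat's centre, let go ((angle between fan_standing's own x axis and vertical below 0.12 rad or angle between fan_standing's own x axis and vertical above 3.0216 rad) and z of fan_standing in the frame of mat below 0.022 m and horizontal distance between fan_standing and mat below 0.07 m and contact force between the fingers and fan_standing below 0.05 N), for 0.1 s.
At the end, for the whole second after the job is handed in: each quarter of the tray has a fan whose centre is within 22 mm of the quarter's middle; all four fans lie flat (within 7 degrees) on the tray floor, either face up, square with the tray's sides (within 11 degrees, any side), at rest (horizontal distance between any of fan_standing, fan_a, fan_b, fan_c and quarter0 below 0.022 m and horizontal distance between any of fan_standing, fan_a, fan_b, fan_c and quarter1 below 0.022 m and horizontal distance between any of fan_standing, fan_a, fan_b, fan_c and quarter2 below 0.022 m and horizontal distance between any of fan_standing, fan_a, fan_b, fan_c and quarter3 below 0.022 m and (angle between fan_standing's own x axis and vertical below 0.12 rad or angle between fan_standing's own x axis and vertical above 3.0216 rad) and (angle between the y axis of fan_standing and the x axis of tray, either way round below 0.2 rad or angle between the y axis of fan_standing and the y axis of tray, either way round below 0.2 rad) and z of each of fan_standing, fan_a, fan_b, fan_c in the frame of tray below 0.021 m and linear speed of each of fan_standing, fan_a, fan_b, fan_c below 0.02 m/s and (angle between fan_a's own z axis and vertical below 0.12 rad or angle between fan_a's own z axis and vertical above 3.0216 rad) and (angle between the y axis of fan_a and the x axis of tray, either way round below 0.2 rad or angle between the y axis of fan_a and the y axis of tray, either way round below 0.2 rad) and (angle between fan_b's own z axis and vertical below 0.12 rad or angle between fan_b's own z axis and vertical above 3.0216 rad) and (angle between the y axis of fan_b and the x axis of tray, either way round below 0.2 rad or angle between the y axis of fan_b and the y axis of tray, either way round below 0.2 rad) and (angle between fan_c's own z axis and vertical below 0.12 rad or angle between fan_c's own z axis and vertical above 3.0216 rad) and (angle between the y axis of fan_c and the x axis of tray, either way round below 0.2 rad or angle between the y axis of fan_c and the y axis of tray, either way round below 0.2 rad)); the robot touches nothing.
It fails at once if a bystander (tape roll, jar, board stack) is moved more than 20 mm (distance of any of tape_roll, paste_jar, board_stack from where it was at the start of the episode above 0.02 m).
It fails at once if a fan is dropped or thrown (faster than 1.2 m/s, as after a fall of 7 cm, out of the fingers) ((linear speed of fan_standing above 1.2 m/s and contact force between the fingers and fan_standing below 0.01 N) or (linear speed of fan_a above 1.2 m/s and contact force between the fingers and fan_a below 0.01 N) or (linear speed of fan_b above 1.2 m/s and contact force between the fingers and fan_b below 0.01 N) or (linear speed of fan_c above 1.2 m/s and contact force between the fingers and fan_c below 0.01 N)).
It also fails if it takes over 72 s, if anything falls off the work surface, if the arm or the gripper's body presses on something with over 40 N, if the wrist force passes 120 N, or if a joint passes its speed limit or range.

## Robot

A 6-joint arm with a two-finger parallel gripper is mounted at the origin on the work surface. World frame = base frame: x ahead of the robot, y to its left, z up, the work surface at z = 0. Lengths are in m, angles in rad, forces in N, time in s.
With the tool pointing down it reaches from about 0.25 to 0.775 m from the base axis. Payload 4 kg.
Tool frame: the origin (TCP) lies at the very end of the fingers, on their centre line; the grasp point (between the pads) lies tcp_to_grasp behind it (tcp_to_grasp is the distance from the TCP to the grasp point, in m); z points along the fingers, y is the direction in which the jaws open and shut (so a half turn about z gives the same grasp; the last joint's range is limited). The gripper opens to 94 mm and grips with 3 to 60 N. Pads are 16 mm wide; open, the fingers measure 119 mm over their backs; the gripper's body (75 mm by 177 mm) begins 78 mm behind the grasp point.
Start: joints at [1.167, 0.087, 1.371, -0, 1.684, -0.103], TCP at [0.163, 0.525, 0.206] pointing down, gripper open.
Joint ranges: [-3.1, 3.1], [-0.76, 2.03], [0.27, 2.55], [-1.08, 4.22], [0.17, 2.65], [-2.57, 2.57]. Speed limits (rad/s): [2.79, 2.79, 3.14, 3.14, 3.14, 3.14].

## Interface

Orientations are given as [roll, pitch, yaw] about the fixed x, y, z axes, in that order (R = Rz(yaw) Ry(pitch) Rx(roll)).
In Python, from bench import * gives the robot as it stands.
- The arm moves only by the tool play_rows, never from a script. Its argument "rows" is a list of rows, each a list of 3 entries, a list of its own where there are three numbers: the finger opening in cm, from 0 to 9.4, then the shift along the world's x, y, z in cm, then the turn, a rotation vector about the world's x, y, z in rad. A call has 1 to 8 rows; each row is the pose to reach, as a shift and turn from the pose commanded when the call began; what a row does not reach only later rows make up. A row lasts 1/12 s, in which the tool goes at most 41.7 mm and 7.16 degrees, less where a joint would pass 70% of its speed; a pose out of reach is approached as far as the arm can. A call with a gripper value outside its range is refused whole. The fingers move at their own pace and stop on an object; the grip force is fixed at half the most. Time passes only in rows, so rows that repeat a pose let the fingers close. It gives the time, the measured TCP pose, the force and the opening at its end, in the units of the state.
- get_obs(): the state, without advancing time (a new reading comes with each control period).
- snapshot(name): name is "side" or "top" or "wrist"; returns a dict with "pixels" (384x512x3 uint8, red, green, blue), "fx", "fy", "cx", "cy" (pixels), "rvec" (rotation vector, rad) and "tvec" (3), from world to camera coordinates, as OpenCV has them. Camera axes: x right, y down, z forward; pixel columns grow to the right and rows downward; lengths in m; the calibration is good to about 2 mm. The wrist camera is an equidistant fisheye: a pixel r from the principal point sees the ray r / f radians off the axis. A picture is of the moment at which its call begins. There is no depth.
- close_job(): hands the job in, once; it reports no verdict.
Trained networks look in the newest picture that a camera, given by its name, has taken for a name from the list of things; names that differ only in an ending like _2 or _b are one class to them, and where a whole thing is asked for, a point or a joint stands for the part that bears it (a point fixed in the world has none). Each returns a list of dicts, best first, with "confidence" (0 to 1); they miss things now and then, are a little off and sometimes report something else, mostly with a low value. They report only what shows in the picture. A call takes as long as a camera call. They do not tell look-alikes from the thing itself.
- silhouettes(camera, label): "mask" (384x512 bool, what is visible of it) and "point" ([row, column] in pixels, amid what is visible of it).
The state is a dict: "time": time; "joint_positions": joint angles; "qvel": joint speeds; "joint_torque": joint torques, N m; "tool_pos": TCP position; "ee_rot": TCP orientation; "wrist_force": force on the tool from outside, world axes, zero at the start; "wrist_torque": the same for the moment, N m; "width": finger opening in m.
Only numpy, scipy, OpenCV 4.12 (cv2) and the standard library are available. Lean on these libraries where they do the work, as an engineer would, in place of code of your own. Each camera call takes 0.05 s, during which the arm holds its last target. There are 200 camera calls.

## Working session

There is one attempt and no reset: what is moved stays moved. The work goes in short steps, Python scripts to look and compute and a tool call to move; the robot and the scene stay as the last step left them, time stands still between calls to the robot, and variables do not carry over. Pictures are saved under pics/ and viewed, about 8 in all and at most 12, crops included, and the job is handed in when it is done.

Besides the shell and the picture viewer there is one more tool, called after "Request:" by a JSON object that holds its "name" and its "arguments", one argument or row to a line. play_rows: Moves the arm, as the interface text tells. Its arguments: {"type":"object","properties":{"rows":{"type":"array"}},"required":["rows"]}

```bash
ls; mkdir -p pics; python3 - <<'E'
from bench import *
import cv2,numpy as np
o=get_obs();print({k:np.round(v,3) for k,v in o.items()})
ims=[]
for n in ["top","side"]:
    s=snapshot(n);ims.append(s["pixels"]);print(n,s["fx"],s["cx"],s["cy"],s["rvec"],s["tvec"])
    cv2.imwrite(f"pics/{n}0.png",s["pixels"][:,:,::-1])
    for l in ["tray","mat","fan_standing","fan_a","tape_roll","paste_jar","board_stack"]:
        print(n,l,[(round(d["confidence"],2),np.round(d["point"]).tolist(),int(d["mask"].sum())) for d in silhouettes(n,l)])
import bench;print(dir(bench))
E
```

```text
pics
{'time': np.float64(0.0), 'joint_positions': array([ 1.167,  0.088,  1.372, -0.   ,  1.684, -0.103]), 'qvel': array([ 0.001, -0.   ,  0.001,  0.001, -0.002,  0.   ]), 'joint_torque': array([-1.0000e-03, -3.4018e+01, -3.0243e+01,  7.2000e-02,  3.3000e-02,
       -0.0000e+00]), 'tool_pos': array([0.163, 0.525, 0.204]), 'ee_rot': array([-3.139, -0.   ,  2.841]), 'wrist_force': array([-0.231, -0.364,  0.139]), 'wrist_torque': array([ 0.038,  0.035, -0.037]), 'width': np.float64(0.094)}
top 365.92063789968523 249.46761944936378 188.05857313530342 [ 2.19062751 -2.19424429  0.08349577] [0.01139052 0.53918216 1.32068431]
top tray [(0.88, [198.0, 291.0], 5887)]
top mat [(0.82, [198.0, 202.0], 1647)]
top fan_standing [(0.67, [133.0, 305.0], 173), (0.6, [188.0, 301.0], 121), (0.51, [127.0, 330.0], 218), (0.49, [121.0, 276.0], 164)]
top fan_a [(0.73, [176.0, 302.0], 288), (0.49, [204.0, 296.0], 219), (0.42, [171.0, 291.0], 1)]
top tape_roll [(0.64, [252.0, 116.0], 490), (0.18, [190.0, 299.0], 115)]
top paste_jar [(0.7, [208.0, 385.0], 433), (0.41, [197.0, 300.0], 5953)]
top board_stack [(0.
[... 188 characters left out ...]
191]
side tray [(0.83, [252.0, 260.0], 5427)]
side mat [(0.92, [185.0, 237.0], 844)]
side fan_standing [(0.91, [231.0, 338.0], 427), (0.87, [234.0, 263.0], 334), (0.74, [247.0, 357.0], 458), (0.72, [207.0, 335.0], 406), (0.56, [314.0, 281.0], 1046)]
side fan_a [(0.84, [244.0, 251.0], 362), (0.8, [232.0, 282.0], 360)]
side tape_roll [(0.94, [149.0, 181.0], 403)]
side paste_jar [(0.71, [314.0, 279.0], 1065), (0.22, [235.0, 264.0], 292)]
side board_stack [(0.77, [138.0, 226.0], 554), (0.67, [253.0, 257.0], 5455)]
['IKError', '__builtins__', '__cached__', '__doc__', '__file__', '__loader__', '__name__', '__package__', '__spec__', 'close_job', 'get_obs', 'silhouettes', 'snapshot', 'tcp_to_grasp']
```

```bash
python3 - <<'E'
import cv2,numpy as np
a=cv2.imread("pics/top0.png")[90:290,80:430];b=cv2.imread("pics/side0.png")[120:360,160:400]
a=cv2.resize(a,None,fx=2.2,fy=2.2,interpolation=cv2.INTER_CUBIC);b=cv2.resize(b,None,fx=2.5,fy=2.5,interpolation=cv2.INTER_CUBIC)
cv2.imwrite("pics/a.png",a);cv2.imwrite("pics/b.png",b)
E
```

```text
(no output)
```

View pics/a.png

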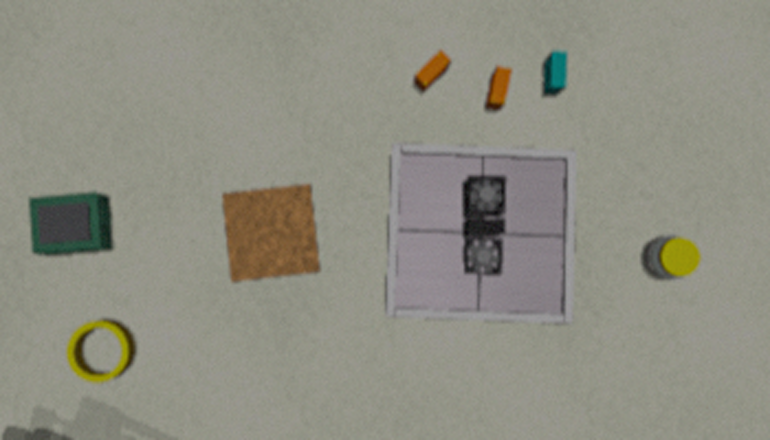

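View pics/b.png

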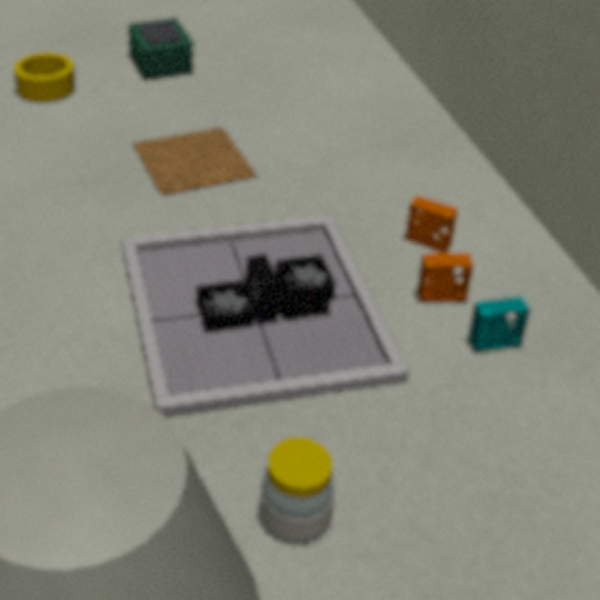

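Candidates in the full top image: the black standing fan at about (193,300), between the two flat black stacks at (178,300) and (206,300). The look-alikes are orange at (121,276) and (130,306), and turquoise at (123,332). By the description I choose the black one in the tray.

```bash
cat > h.py <<'E'
from bench import *
import cv2,numpy as np
from scipy.spatial.transform import Rotation as Ro
def rays(s,px,fish=False):
    px=np.atleast_2d(np.asarray(px,float)) # (col,row)
    x=(px[:,0]-s["cx"])/s["fx"];y=(px[:,1]-s["cy"])/s["fy"]
    if fish:
        r=np.hypot(x,y)+1e-12; d=np.c_[x/r*np.sin(r),y/r*np.sin(r),np.cos(r)]
    else: d=np.c_[x,y,np.ones_like(x)]
    R=Ro.from_rotvec(np.ravel(s["rvec"])).as_matrix()
    return -R.T@np.ravel(s["tvec"]), d@R
def at(s,px,z,fish=False):
    c,d=rays(s,px,fish); return c+d*((z-c[2])/d[:,2])[:,None]
def rect(s,mask,z,fish=False):
    cs=max(cv2.findContours(mask.astype(np.uint8),cv2.RETR_EXTERNAL,cv2.CHAIN_APPROX_NONE)[0],key=len)
    p=at(s,cs[:,0,:],z,fish)[:,:2]
    (c,sz,a)=cv2.minAreaRect((p*1000).astype(np.float32))
    return np.round(c,1),np.round(sz,1),round(a,1)
def rectify(s,c,half,z,fish=True,n=500):
    # metric view: row 0 = +x end, col 0 = +y end, of world plane z
    u=np.linspace(half,-half,n);X,Y=np.meshgrid(c[0]+u,c[1]+u,indexing='ij')
    R=Ro.from_rotvec(np.ravel(s["rvec"])).as_matrix()
    P=np.stack([X,Y,np.full_like(X,z)],-1)@R.T+np.ravel(s["tvec"])
    r=np.hypot(P[...,0],P[...,1])+1e-12
    k=np.arctan2(r,P[...,2])/r if fish else 1/P[...,2]
    return cv2.remap(s["pixels"],(P[...,0]*k*s["fx"]+s["cx"]).astype(np.float32),(P[...,1]*k*s["fy"]+s["cy"]).astype(np.float32),cv2.INTER_LINEAR)
E
python3 - <<'E'
from h import *
print("t2g",tcp_to_grasp)
s=snapshot("top")
for l,z in [("tray",.018),("mat",.004)]:
    print(l,rect(s,silhouettes("top",l)[0]["mask"],z))
print("cam",rays(s,[0,0])[0])
for l,z in [("fan_a",.029),("fan_standing",.064)]:
    for d in silhouettes("top",l):
        if d["mask"].sum()>50: print(l,d["point"],rect(s,d["mask"],z))
g=s["pixels"].max(2)
for n,p,z in [("c",(178,301),.054),("s",(193,300),.064),("a",(206,299),.029)]: print(n,at(s,[p[1],p[0]],z))
for l,z in [("tape_roll",.045),("paste_jar",.08),("board_stack",.065)]:
    d=silhouettes("top",l)[0];print(l,at(s,[d["point"][1],d["point"][0]],z))
E
```

```text
t2g 0.0188
tray (array([ 511. , -171.4]), array([317.6, 294. ]), 87.8)
mat (array([512.1, 182.9]), array([149.9, 150.9]), 6.5)
cam [0.45055765 0.02375644 1.35332466]
fan_a [180.5, 300.4] (array([ 571.5, -176.9]), array([65.5, 65.8]), 89.4)
fan_a [206.4, 298.2] (array([ 473. , -168.6]), array([58.1, 58. ]), 89.5)
fan_a [197.9, 298.7] (array([ 510.1, -167.2]), array([314.4, 294.7]), 87.8)
fan_standing [126.9, 331.9] (array([ 767.5, -283.3]), array([32.3, 69.3]), 89.0)
fan_standing [134.2, 306.1] (array([ 742.1, -192.3]), array([34.4, 75.8]), 74.3)
fan_standing [123.8, 273.5] (array([771.9, -83.5]), array([30.5, 69.3]), 45.2)
fan_standing [195.3, 297.9] (array([ 508.8, -162.3]), array([299. , 279.4]), 87.7)
c [[ 0.57254618 -0.17320446  0.054     ]]
s [[ 0.51840205 -0.16754829  0.064     ]]
a [[ 0.47312417 -0.16859129  0.029     ]]
tape_roll [[0.32300737 0.47979707 0.045     ]]
paste_jar [[ 0.47205313 -0.46620637  0.08      ]]
board_stack [[0.52494119 0.49332268 0.065     ]]
```

Request:
{"name": "play_rows", "arguments": {
  "rows": [
    [9.4,[34.7,-69.5,8],[0,0,0.26]],
    [9.4,[34.7,-69.5,8],[0,0,0.26]],
    [9.4,[34.7,-69.5,8],[0,0,0.26]],
    [9.4,[34.7,-69.5,8],[0,0,0.26]],
    [9.4,[34.7,-69.5,8],[0,0,0.26]],
    [9.4,[34.7,-69.5,8],[0,0,0.26]],
    [9.4,[34.7,-69.5,8],[0,0,0.26]],
    [9.4,[34.7,-69.5,8],[0,0,0.26]]
  ]
}}

```text
time: 1.87
tool_pos: [0.3103, 0.2292, 0.2399]
ee_rot: [3.141, 0.001, 3.102]
wrist_force: [1.1, 0.3, -0.3]
width: 0.094
```

Request:
{"name": "play_rows", "arguments": {
  "rows": [
    [9.4,[20,-40,5],[0,0,0]],
    [9.4,[20,-40,5],[0,0,0]],
    [9.4,[20,-40,5],[0,0,0]],
    [9.4,[20,-40,5],[0,0,0]],
    [9.4,[20,-40,5],[0,0,0]],
    [9.4,[20,-40,5],[0,0,0]],
    [9.4,[20,-40,5],[0,0,0]],
    [9.4,[20,-40,5],[0,0,0]]
  ]
}}

```text
time: 2.53
tool_pos: [0.4586, -0.0675, 0.277]
ee_rot: [3.141, 0.001, 3.1]
wrist_force: [1.0, 1.2, 0.5]
width: 0.0938
```

Request:
{"name": "play_rows", "arguments": {
  "rows": [
    [9.4,[5,-10,1],[0,0,0]],
    [9.4,[5,-10,1],[0,0,0]],
    [9.4,[5,-10,1],[0,0,0]],
    [9.4,[5,-10,1],[0,0,0]]
  ]
}}

```text
time: 2.87
tool_pos: [0.5095, -0.1703, 0.285]
ee_rot: [-3.14, -0.001, 3.095]
wrist_force: [-0.8, 0.6, -0.3]
width: 0.0941
```

```bash
python3 - <<'E'
from h import *
s=snapshot("wrist");o=get_obs();print(o["tool_pos"],o["ee_rot"])
print("cam",rays(s,[0,0],True)[0])
cv2.imwrite("pics/w1.png",s["pixels"][:,:,::-1])
im=rectify(s,(.51,-.17),.17,.004)
np.savez("pics/w1.npz",**{k:s[k] for k in s})
im2=rectify(s,(.51,-.17),.17,.054)
cv2.imwrite("pics/r1.png",np.hstack([im[:,:,::-1][::1],]))
for l,z in [("tray",.018),("fan_a",.029),("fan_a",.054),("fan_standing",.064)]:
    for d in silhouettes("wrist",l): print(l,round(d["confidence"],2),d["point"],rect(s,d["mask"],z,True))
E
```

```text
[ 0.5086338  -0.16769291  0.2852926 ] [ 3.14084848e+00 -1.86671844e-03  3.09702428e+00]
cam [ 0.42633416 -0.1661723   0.46470178]
tray 0.88 [152.1, 258.8] (array([ 512.9, -168.3]), array([313.6, 293.7]), 87.4)
fan_a 0.81 [141.2, 255.1] (array([ 473.5, -171. ]), array([60.3, 61.4]), 89.2)
fan_a 0.78 [206.7, 264.7] (array([ 581.3, -141.2]), array([31.4,  4.2]), 2.1)
fan_a 0.69 [206.4, 256.8] (array([ 579.6, -173.3]), array([63.8, 69.4]), 87.4)
fan_a 0.81 [141.2, 255.1] (array([ 470.8, -170.7]), array([56.8, 57.9]), 89.2)
fan_a 0.78 [206.7, 264.7] (array([ 572.4, -142.7]), array([29.6,  4. ]), 2.1)
fan_a 0.69 [206.4, 256.8] (array([ 570.8, -172.9]), array([60.1, 65.4]), 87.4)
fan_standing 0.88 [301.6, 309.1] (array([741.8, -90.4]), array([44. , 52.9]), 43.4)
fan_standing 0.67 [301.4, 197.0] (array([ 721.7, -279.5]), array([31.9, 32.4]), 0.3)
fan_standing 0.6 [174.5, 256.0] (array([ 515.9, -170.1]), array([34.2, 59.4]), 0.7)
fan_standing 0.56 [293.7, 247.4] (array([ 713.5, -191.6]), array([29.7, 63.9]), 85.8)
```

```bash
python3 - <<'E'
from h import *
d=np.load("pics/w1.npz");s={k:d[k] for k in d}
a=rectify(s,(.52,-.17),.08,.064,n=380);b=rectify(s,(.52,-.17),.08,.029,n=380)
cv2.imwrite("pics/r2.png",np.clip(np.hstack([a,b])[:,:,::-1]*1.8,0,255))
E
```

```text
[ WARN:0@0.101] global loadsave.cpp:1063 imwrite_ Unsupported depth image for selected encoder is fallbacked to CV_8U.
```

View pics/r2.png

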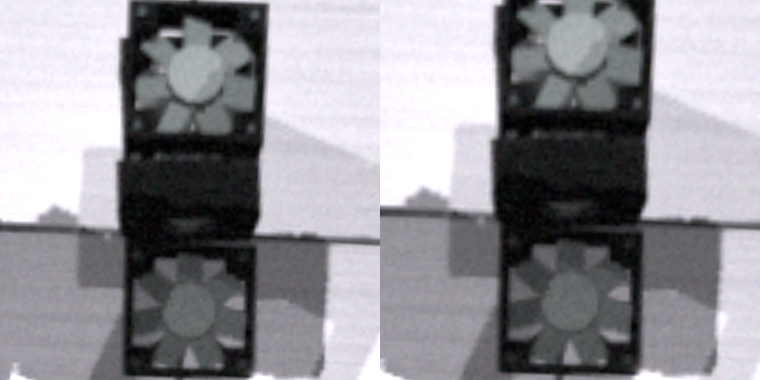

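View pics/w1.png

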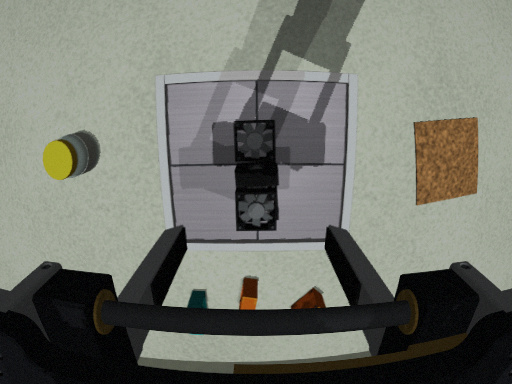

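The wrist picture shows the black fans in the tray: c at (210,257), the standing fan at (175,256), and a at (141,255). The look-alikes are outside the tray at the bottom. I will lift the standing fan first, with the jaws along y. Later I will take c with the jaws along x.

Request:
{"name": "play_rows", "arguments": {
  "rows": [
    [9.4,[1.1,-0.1,-3],[0,0,0]],
    [9.4,[1.1,-0.1,-7],[0,0,0]],
    [9.4,[1.1,-0.1,-11],[0,0,0]],
    [9.4,[1.1,-0.1,-15],[0,0,0]],
    [9.4,[1.1,-0.1,-19],[0,0,0]],
    [9.4,[1.1,-0.1,-22],[0,0,0]],
    [9.4,[1.1,-0.1,-24.5],[0,0,0]],
    [9.4,[1.1,-0.1,-25.7],[0,0,0]]
  ]
}}

```text
time: 3.78
tool_pos: [0.5164, -0.1638, 0.0259]
ee_rot: [3.139, -0.006, 3.103]
wrist_force: [-0.4, -0.2, 1.0]
width: 0.0942
```

Request:
{"name": "play_rows", "arguments": {
  "rows": [
    [5.5,[0,0,0],[0,0,0]],
    [5.5,[0,0,0],[0,0,0]],
    [5.5,[0,0,0],[0,0,0]],
    [5.5,[0,0,0],[0,0,0]],
    [5.5,[0,0,0],[0,0,0]],
    [5.5,[0,0,0],[0,0,0]]
  ]
}}

```text
time: 4.28
tool_pos: [0.5204, -0.1673, 0.0315]
ee_rot: [-3.14, 0.003, 3.101]
wrist_force: [-0.9, -1.0, 3.5]
width: 0.0601
```

Request:
{"name": "play_rows", "arguments": {
  "rows": [
    [5.5,[0,0,1],[0,0,0]],
    [5.5,[0,0,3],[0,0,0]],
    [5.5,[0,0,6],[0,0,0]],
    [5.5,[0,0,9],[0,0,0]],
    [5.5,[-0.2,2,10],[0,0,0]],
    [5.5,[-0.5,5,10],[0,0,0]],
    [5.5,[-0.8,8.5,10],[0,0,0]],
    [5.5,[-1.2,12.2,10],[0,0,0]]
  ]
}}

```text
time: 4.95
tool_pos: [0.5072, -0.0437, 0.1306]
ee_rot: [3.141, 0.001, 3.099]
wrist_force: [0.3, 0.8, -0.5]
width: 0.0599
```

Request:
{"name": "play_rows", "arguments": {
  "rows": [
    [5.5,[-0.3,4,0],[0,0,0]],
    [5.5,[-0.6,8,0],[0,0,0]],
    [5.5,[-0.9,12,0],[0,0,0]],
    [5.5,[-1.2,16,0],[0,0,0]],
    [5.5,[-1.5,19.5,0],[0,0,0]],
    [5.5,[-1.7,22,0],[0,0,0]],
    [5.5,[-1.8,23,-1],[0,0,0]],
    [5.5,[-1.8,23,-3],[0,0,0]]
  ]
}}

```text
time: 5.62
tool_pos: [0.4907, 0.1885, 0.1021]
ee_rot: [3.139, 0.006, 3.104]
wrist_force: [-0.9, -0.4, -1.2]
width: 0.0603
```

Request:
{"name": "play_rows", "arguments": {
  "rows": [
    [5.5,[0,0,-2.5],[0,0,0]],
    [5.5,[0,0,-4.5],[0,0,0]],
    [5.5,[0,0,-6],[0,0,0]],
    [5.5,[0,0,-6.6],[0,0,0]],
    [5.5,[0,0,-6.9],[0,0,0]],
    [5.5,[0,0,-6.9],[0,0,0]],
    [5.5,[0,0,-6.9],[0,0,0]]
  ]
}}

```text
time: 6.2
tool_pos: [0.4894, 0.185, 0.0314]
ee_rot: [-3.141, 0.0, 3.1]
wrist_force: [-1.9, -1.8, 4.0]
width: 0.06
```

```bash
python3 - <<'E'
from h import *
s=snapshot("side");print(get_obs()["wrist_force"],get_obs()["tool_pos"])
cv2.imwrite("pics/s2.png",cv2.resize(s["pixels"][120:300,190:330,::-1],None,fx=3,fy=3))
E
```

```text
[-1.69260307 -0.43592928  3.15184399] [0.48942199 0.18502198 0.03142048]
```

View pics/s2.png

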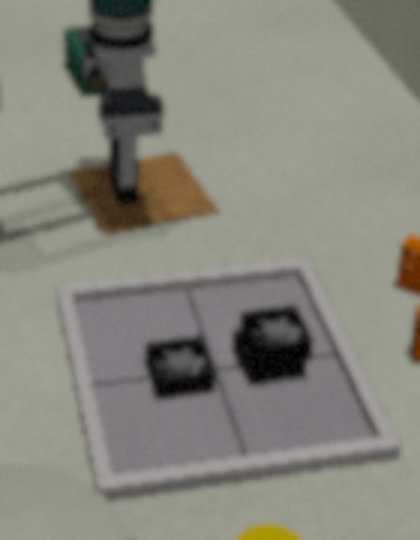

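Request:
{"name": "play_rows", "arguments": {
  "rows": [
    [9.4,[0,0,0],[0,0,0]],
    [9.4,[0,0,0],[0,0,0]],
    [9.4,[0,0,0],[0,0,0]],
    [9.4,[0,0,0],[0,0,0]],
    [9.4,[0,0,2],[0,0,0]],
    [9.4,[0,0,5],[0,0,0]],
    [9.4,[-2,0,7],[0,0,0]],
    [3.0,[-4.5,0,7],[0,0,0]]
  ]
}}

```text
time: 6.92
tool_pos: [0.448, 0.1865, 0.1056]
ee_rot: [3.138, 0.01, 3.1]
wrist_force: [-0.4, -0.3, 0.7]
width: 0.0905
```

```bash
python3 - <<'E'
from h import *
s=snapshot("wrist");o=get_obs();print(o["tool_pos"],o["width"])
cv2.imwrite("pics/w3.png",s["pixels"][:,:,::-1])
for l,z in [("fan_standing",.064)]:
    for d in silhouettes("wrist",l): print(l,round(d["confidence"],2),d["point"],rect(s,d["mask"],z,True))
E
```

```text
[0.44142135 0.18626444 0.10286171] 0.08632752218686227
fan_standing 0.83 [248.0, 253.3] (array([477.8, 184.8]), array([60.1, 51.3]), 89.4)
```

View pics/w3.png

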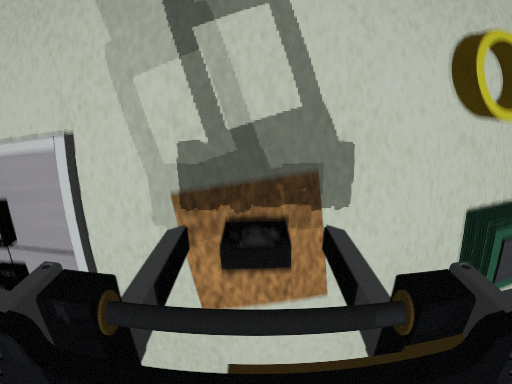

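Request:
{"name": "play_rows", "arguments": {
  "rows": [
    [2.0,[0,0,-2],[0,0,0]],
    [2.0,[0,0,-4],[0,0,0]],
    [2.0,[0,0,-5.2],[0,0,0]],
    [2.0,[0.5,0,-5.2],[0,0,0]],
    [2.0,[1,0,-5.2],[0,0,0]],
    [2.0,[1.5,0,-5.2],[0,0,0]],
    [2.0,[2,0,-5.2],[0,0,0]],
    [2.0,[2.5,0,-5.2],[0,0,0]]
  ]
}}

```text
time: 7.68
tool_pos: [0.4708, 0.1859, 0.0496]
ee_rot: [3.141, 0.002, 3.101]
wrist_force: [0.5, -0.3, -0.2]
width: 0.0292
```

Request:
{"name": "play_rows", "arguments": {
  "rows": [
    [2.0,[0.4,0,0],[0,0,0]],
    [2.0,[0.8,0,0],[0,0,0]],
    [2.0,[1.2,0,0],[0,0,0]],
    [2.0,[1.6,0,0],[0,0,0]],
    [2.0,[2.0,0,0],[0,0,0]],
    [2.0,[2.4,0,0],[0,0,0]],
    [2.0,[2.7,0,0],[0,0,0]],
    [2.0,[2.7,0,0],[0,0,0]]
  ]
}}

```text
time: 8.35
tool_pos: [0.4968, 0.1856, 0.0484]
ee_rot: [3.141, 0.0, 3.101]
wrist_force: [0.8, 1.0, 0.3]
width: 0.02
```

```bash
python3 - <<'E'
from h import *
s=snapshot("side");o=get_obs();print(o["tool_pos"],o["width"],o["wrist_force"])
cv2.imwrite("pics/s4.png",cv2.resize(s["pixels"][150:230,190:300,::-1],None,fx=5,fy=5,interpolation=2))
s=snapshot("wrist")
for l,z in [("fan_a",.029),("fan_standing",.029)]:
    for d in silhouettes("wrist",l): print(l,round(d["confidence"],2),d["point"],rect(s,d["mask"],z,True))
E
```

```text
[0.49639931 0.18559639 0.04839455] 0.019870345244087366 [-0.46833366 -0.36073324  0.27614923]
fan_a 0.59 [30.1, 498.5] (array([332.4, 399.9]), array([40.3, 75.7]), 81.5)
fan_standing 0.93 [263.8, 252.2] (array([528. , 190.2]), array([38.8, 71.8]), 84.6)
fan_standing 0.37 [29.7, 496.6] (array([333.1, 399.8]), array([40.4, 77.1]), 81.6)
```

View pics/s4.png

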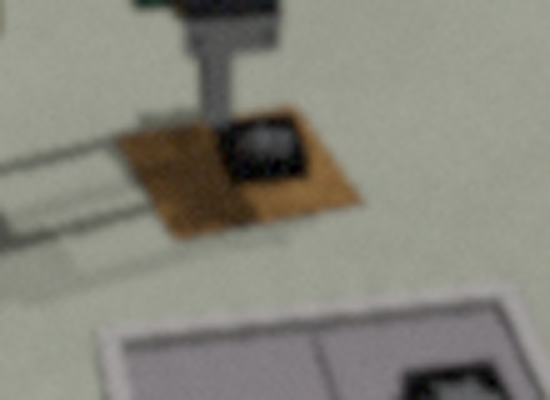

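The fan lies flat on the mat, at about (183,242) in the full side image. I will back off and measure it.

Request:
{"name": "play_rows", "arguments": {
  "rows": [
    [2,[-1,0,1],[0,0,0]],
    [4,[-1,0,4],[0,0,0]],
    [9.4,[0,0,8],[0,0,0]],
    [9.4,[1,0,12],[0,0,0]],
    [9.4,[1,0,12],[0,0,0]],
    [9.4,[1,0,12],[0,0,0]]
  ]
}}

```text
time: 9.05
tool_pos: [0.5082, 0.1861, 0.1721]
ee_rot: [3.139, 0.007, 3.101]
wrist_force: [0.0, -0.9, 0.2]
width: 0.0501
```

```bash
python3 - <<'E'
from h import *
s=snapshot("wrist");o=get_obs();print(o["tool_pos"],o["width"],o["ee_rot"])
for l,z in [("fan_a",.029),("fan_standing",.029)]:
    for d in silhouettes("wrist",l): print(l,round(d["confidence"],2),d["point"],rect(s,d["mask"],z,True))
s=snapshot("top")
for d in silhouettes("top","fan_a"): print(round(d["confidence"],2),d["point"],rect(s,d["mask"],.029))
E
```

```text
[0.5065048  0.18577064 0.16930423] 0.05367070336535887 [3.14091238e+00 1.84403910e-03 3.10083073e+00]
fan_a 0.65 [174.1, 17.1] (array([ 472.7, -157.8]), array([84.1, 61.5]), 87.4)
fan_a 0.61 [224.1, 32.9] (array([ 564.5, -157.6]), array([66.4, 82.8]), 1.8)
fan_a 0.55 [240.9, 20.1] (array([ 581.8, -191.4]), array([76.3, 97.2]), 0.1)
fan_standing 0.57 [202.1, 253.9] (array([530.2, 184.8]), array([60.7, 65.9]), 89.0)
fan_standing 0.43 [351.2, 99.2] (array([ 792.3, -101.7]), array([24.1, 52.9]), 82.2)
0.74 [178.4, 299.7] (array([ 572.9, -175.1]), array([61.9, 62.2]), 89.4)
0.53 [185.4, 301.0] (array([ 542.1, -182.1]), array([3.6, 0. ]), -90.1)
0.48 [208.4, 296.6] (array([ 471.2, -170.4]), array([61.6, 54.2]), 89.5)
0.26 [195.7, 296.6] (array([ 510.3, -167.1]), array([307.6, 286.8]), 87.7)
```

Request:
{"name": "play_rows", "arguments": {
  "rows": [
    [9.4,[2.5,0,0],[0,0,-1.57]],
    [9.4,[2.5,0,0],[0,0,-1.57]],
    [9.4,[2.5,0,0],[0,0,-1.57]],
    [9.4,[2.5,0,0],[0,0,-1.57]],
    [9.4,[2.5,0,0],[0,0,-1.57]],
    [9.4,[2.5,0,0],[0,0,-1.57]],
    [9.4,[2.5,0,0],[0,0,-1.57]],
    [9.4,[2.5,0,0],[0,0,-1.57]]
  ]
}}

```text
time: 9.97
tool_pos: [0.5302, 0.1854, 0.1666]
ee_rot: [-3.138, -0.001, 2.095]
wrist_force: [0.3, -0.6, -0.4]
width: 0.0943
```

Request:
{"name": "play_rows", "arguments": {
  "rows": [
    [9.4,[0,0,-1],[0,0,-0.57]],
    [9.4,[0,0,-2],[0,0,-0.57]],
    [9.4,[0,0,-3],[0,0,-0.57]],
    [9.4,[0,0,-4],[0,0,-0.57]],
    [9.4,[0,0,-6],[0,0,-0.57]],
    [9.4,[0,0,-8],[0,0,-0.57]]
  ]
}}

```text
time: 10.47
tool_pos: [0.5306, 0.1856, 0.0869]
ee_rot: [-3.141, 0.0, 1.528]
wrist_force: [0.2, 0.3, 0.1]
width: 0.094
```

```bash
python3 - <<'E'
from h import *
s=snapshot("wrist");o=get_obs();print(o["tool_pos"],o["width"],o["ee_rot"])
for l,z in [("fan_a",.029),("fan_standing",.029)]:
    for d in silhouettes("wrist",l): print(l,round(d["confidence"],2),d["point"],rect(s,d["mask"],z,True))
E
```

```text
[0.52732721 0.18473905 0.08146835] 0.09418518990974005 [-3.13150371e+00  2.95642319e-03  1.53056622e+00]
fan_standing 0.6 [206.5, 258.2] (array([533.5, 187. ]), array([65.7, 60.7]), 88.8)
```

Request:
{"name": "play_rows", "arguments": {
  "rows": [
    [9.4,[0.1,0,-3],[0,0,0]],
    [9.4,[0.1,0,-5.5],[0,0,0]],
    [9.4,[0.1,0,-7.2],[0,0,0]],
    [9.4,[0.1,0,-8],[0,0,0]],
    [5.5,[0.1,0,-8],[0,0,0]],
    [5.5,[0.1,0,-8],[0,0,0]],
    [5.5,[0.1,0,-8],[0,0,0]],
    [5.5,[0.1,0,-8],[0,0,0]]
  ]
}}

```text
time: 11.28
tool_pos: [0.5337, 0.186, 0.0106]
ee_rot: [3.138, -0.001, 1.531]
wrist_force: [-1.0, -0.3, -0.2]
width: 0.0705
```

Request:
{"name": "play_rows", "arguments": {
  "rows": [
    [5.5,[0,0,0],[0,0,0]],
    [5.5,[0,0,0],[0,0,0]],
    [5.5,[0,0,1],[0,0,0]],
    [5.5,[0,0,3],[0,0,0]],
    [5.5,[0,0,6],[0,0,0]],
    [5.5,[0,0,9],[0,0,0]],
    [5.5,[-0.5,-2,10],[0,0,0]],
    [5.5,[-1,-5,10],[0,0,0]]
  ]
}}

```text
time: 11.95
tool_pos: [0.5248, 0.1375, 0.1139]
ee_rot: [3.132, -0.003, 1.535]
wrist_force: [-0.2, -0.3, -1.6]
width: 0.0594
```

Request:
{"name": "play_rows", "arguments": {
  "rows": [
    [5.5,[-1.2,-4,0],[0,0,0]],
    [5.5,[-2.4,-8,0],[0,0,0]],
    [5.5,[-3.6,-12,0],[0,0,0]],
    [5.5,[-4.8,-16,0],[0,0,0]],
    [5.5,[-6,-19.5,0],[0,0,0]],
    [5.5,[-6.8,-22,0],[0,0,0]],
    [5.5,[-7.3,-23.2,-1],[0,0,0]],
    [5.5,[-7.3,-23.2,-3],[0,0,0]]
  ]
}}

```text
time: 12.62
tool_pos: [0.4504, -0.0999, 0.0817]
ee_rot: [3.135, 0.003, 1.527]
wrist_force: [-0.0, 0.1, -1.1]
width: 0.0598
```

Request:
{"name": "play_rows", "arguments": {
  "rows": [
    [5.5,[0,0,-3],[0,0,0]],
    [5.5,[0,0,-5.2],[0,0,0]],
    [5.5,[0,0,-6.3],[0,0,0]],
    [5.5,[0,0,-6.8],[0,0,0]],
    [5.5,[0,0,-7],[0,0,0]],
    [5.5,[0,0,-7],[0,0,0]]
  ]
}}

```text
time: 13.12
tool_pos: [0.4497, -0.0964, 0.0099]
ee_rot: [3.141, 0.0, 1.531]
wrist_force: [0.6, -0.1, -0.6]
width: 0.0598
```

Request:
{"name": "play_rows", "arguments": {
  "rows": [
    [5.5,[0,0,-0.1],[0,0,0]],
    [7.6,[0,0,-0.1],[0,0,0]],
    [7.6,[0,0,-0.1],[0,0,0]],
    [7.6,[0,0,-0.1],[0,0,0]],
    [7.6,[0,0,2],[0,0,0]],
    [7.6,[0,0,6],[0,0,0]],
    [8.4,[0,0,10],[0,0,0]],
    [8.4,[2,-1.2,13],[0,0,0]]
  ]
}}

```text
time: 13.78
tool_pos: [0.4681, -0.1072, 0.1418]
ee_rot: [3.14, -0.0, 1.532]
wrist_force: [1.3, -0.4, 0.5]
width: 0.0828
```

Request:
{"name": "play_rows", "arguments": {
  "rows": [
    [8.4,[3,-2,2],[0,0,0]],
    [8.4,[6,-4,3],[0,0,0]],
    [8.4,[9,-6,3],[0,0,0]],
    [8.4,[10.2,-6.5,3],[0,0,0]],
    [8.4,[10.2,-6.5,3],[0,0,0]],
    [8.4,[10.2,-6.5,3],[0,0,0]]
  ]
}}

```text
time: 14.28
tool_pos: [0.5711, -0.1734, 0.1676]
ee_rot: [-3.14, -0.001, 1.531]
wrist_force: [-0.3, -0.7, 0.6]
width: 0.0839
```

```bash
python3 - <<'E'
from h import *
s=snapshot("wrist");o=get_obs();print(o["tool_pos"],o["width"],o["ee_rot"])
print("cam",rays(s,[0,0],True)[0])
for l in ["fan_a","fan_standing"]:
    for d in silhouettes("wrist",l): print(l,round(d["confidence"],2),d["point"],*[rect(s,d["mask"],z,True) for z in (.029,.054)])
print("tray",rect(s,silhouettes("wrist","tray")[0]["mask"],.018,True))
a=rectify(s,(.515,-.17),.17,.029,n=400);b=rectify(s,(.515,-.17),.17,.054,n=400)
cv2.imwrite("pics/r5.png",np.clip(np.hstack([a,b])[:,:,::-1]*1.5,0,255).astype(np.uint8))
E
```

```text
[ 0.5705952  -0.17296914  0.16792716] 0.08391279374627943 [-3.14023088e+00 -6.70224956e-04  1.53096000e+00]
cam [ 0.574842   -0.0899544   0.34731123]
fan_a 0.78 [188.1, 255.6] (array([ 574.4, -178.5]), array([67.2, 65.3]), 87.8) (array([ 574.4, -171.6]), array([61.9, 60.2]), 87.8)
fan_a 0.66 [188.9, 170.7] (array([ 475.6, -169.1]), array([63.9, 66.5]), 89.6) (array([ 483.4, -162.9]), array([58.9, 61.3]), 89.6)
fan_a 0.65 [159.3, 247.6] (array([ 564.8, -143.1]), array([65.3, 28. ]), 22.9) (array([ 565.6, -138.9]), array([60.2, 25.8]), 22.9)
fan_standing 0.92 [201.8, 403.6] (array([ 756.1, -200.1]), array([38.7, 96.4]), 78.0) (array([ 741.9, -191.4]), array([35.7, 88.9]), 78.0)
fan_standing 0.91 [107.9, 431.7] (array([786.6, -87.4]), array([55.2, 89.2]), 44.2) (array([770. , -87.6]), array([50.8, 82.2]), 44.2)
fan_standing 0.75 [122.5, 146.3] (array([453.7, -98.5]), array([61.6, 68.8]), 87.8) (array([463.2, -97.8]), array([56.7, 63.4]), 87.8)
fan_standing 0.74 [150.9, 220.1] (array([ 514., -166.]), array([299.8, 281.5]), 87.7) (array([ 518.8, -160. ]), array([276.2, 259.4]), 87.7)
fan_standing 0.69 [262.9, 406.8] (array([ 783.5, -287. ]), array([ 40.1, 101.1]), 84.1) (array([ 767.1, -271.6]), array([37. , 93.2]), 84.1)
tray (array([ 513.1, -168.7]), array([311.5, 292.7]), 87.6)
```

View pics/r5.png

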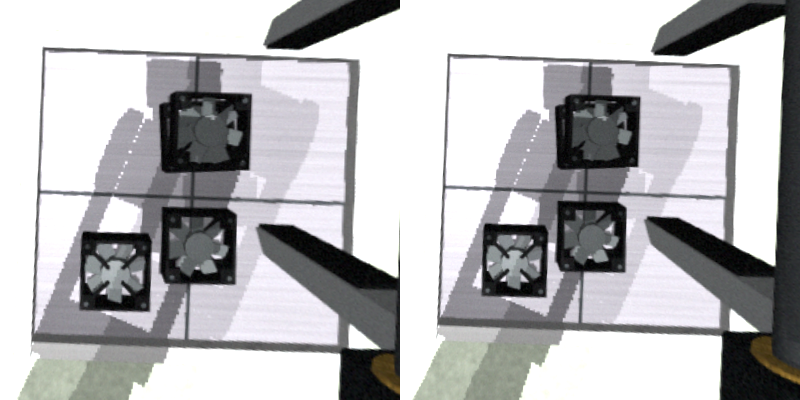

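The picture shows the standing fan in its quarter (left crop (115,270)), a at (198,245), and c on b at (207,130). Next is c.

Request:
{"name": "play_rows", "arguments": {
  "rows": [
    [8.4,[0.1,0,-4],[0,0,0]],
    [8.4,[0.1,0,-8],[0,0,0]],
    [8.4,[0.1,0,-11],[0,0,0]],
    [8.4,[0.1,0,-13],[0,0,0]],
    [8.4,[0.1,0,-13.5],[0,0,0]],
    [5.5,[0.1,0,-13.5],[0,0,0]],
    [5.5,[0.1,0,-13.5],[0,0,0]],
    [5.5,[0.1,0,-13.5],[0,0,0]]
  ]
}}

```text
time: 15.15
tool_pos: [0.5737, -0.1739, 0.0363]
ee_rot: [3.137, 0.002, 1.531]
wrist_force: [-0.4, 0.1, -0.2]
width: 0.0671
```

Request:
{"name": "play_rows", "arguments": {
  "rows": [
    [5.5,[0,0,0],[0,0,0]],
    [5.5,[0,0,0],[0,0,0]],
    [5.5,[0,0,1],[0,0,0]],
    [5.5,[0,0,3],[0,0,0]],
    [5.5,[0,0,5],[0,0,0]],
    [5.5,[0.2,2,5],[0,0,0]],
    [5.5,[0.5,5,5],[0,0,0]],
    [5.5,[0.7,7.3,5],[0,0,0]]
  ]
}}

```text
time: 15.82
tool_pos: [0.5796, -0.0994, 0.085]
ee_rot: [3.14, -0.0, 1.53]
wrist_force: [0.5, 0.0, -1.3]
width: 0.0598
```

Request:
{"name": "play_rows", "arguments": {
  "rows": [
    [5.5,[0,0,-2],[0,0,0]],
    [5.5,[0,0,-4.5],[0,0,0]],
    [5.5,[0,0,-6.3],[0,0,0]],
    [5.5,[0,0,-7.1],[0,0,0]],
    [5.5,[0,0,-7.4],[0,0,0]],
    [5.5,[0,0,-7.5],[0,0,0]],
    [7.6,[0,0,-7.5],[0,0,0]],
    [7.6,[0,0,-7.5],[0,0,0]]
  ]
}}

```text
time: 16.48
tool_pos: [0.5802, -0.1008, 0.01]
ee_rot: [3.139, 0.001, 1.531]
wrist_force: [0.2, 0.2, -0.2]
width: 0.07
```

Request:
{"name": "play_rows", "arguments": {
  "rows": [
    [7.6,[0,0,0],[0,0,0]],
    [7.6,[0,0,2],[0,0,0]],
    [7.6,[0,0,5],[0,0,0]],
    [8.4,[-0.2,-2,9],[0,0,0]],
    [8.4,[-0.4,-4,12],[0,0,0]],
    [8.4,[-0.6,-6.8,15],[0,0,0]],
    [8.4,[-0.6,-6.8,15],[0,0,0]],
    [8.4,[-0.6,-6.8,15],[0,0,0]]
  ]
}}

```text
time: 17.15
tool_pos: [0.5746, -0.1702, 0.1616]
ee_rot: [3.136, 0.002, 1.528]
wrist_force: [-0.6, 1.1, -0.7]
width: 0.084
```

```bash
python3 - <<'E'
from h import *
s=snapshot("wrist");o=get_obs();print(o["tool_pos"],o["width"],o["ee_rot"])
for l in ["fan_a","fan_standing"]:
    for d in silhouettes("wrist",l): print(l,round(d["confidence"],2),d["point"],*[rect(s,d["mask"],z,True) for z in (.029,)])
E
```

```text
[ 0.57336878 -0.16874297  0.1588954 ] 0.08391616794920334 [ 3.14026052e+00 -1.30918026e-04  1.52964135e+00]
fan_a 0.9 [190.6, 168.9] (array([ 475.9, -168.7]), array([65.4, 65.7]), 89.9)
fan_a 0.73 [123.0, 257.0] (array([578.8, -99.6]), array([59.3, 60.3]), 87.6)
fan_a 0.62 [164.4, 215.1] (array([ 515. , -166.7]), array([300.8, 282.3]), 87.8)
fan_a 0.59 [184.1, 245.4] (array([ 568.6, -168.1]), array([61.3, 63.5]), 1.9)
fan_standing 0.72 [204.6, 401.9] (array([ 756.6, -200.4]), array([39.8, 99.7]), 77.5)
fan_standing 0.7 [262.4, 406.3] (array([ 780.9, -281.6]), array([36.2, 95.3]), 87.1)
fan_standing 0.57 [126.8, 141.6] (array([453.5, -98.6]), array([61.6, 69.5]), 87.6)
fan_standing 0.17 [159.6, 213.4] (array([ 515.1, -166.6]), array([301.6, 281.7]), 87.7)
```

Request:
{"name": "play_rows", "arguments": {
  "rows": [
    [8.4,[-0.5,0,-4],[0,0,0]],
    [8.4,[-0.5,0,-8],[0,0,0]],
    [8.4,[-0.5,0,-12],[0,0,0]],
    [8.4,[-0.5,0,-14.3],[0,0,0]],
    [8.4,[-0.5,0,-15],[0,0,0]],
    [5.5,[-0.5,0,-15],[0,0,0]],
    [5.5,[-0.5,0,-15],[0,0,0]],
    [5.5,[-0.5,0,-15],[0,0,0]]
  ]
}}

```text
time: 17.97
tool_pos: [0.5676, -0.1674, 0.0075]
ee_rot: [-3.14, -0.001, 1.532]
wrist_force: [0.1, -0.0, 0.7]
width: 0.0677
```

Request:
{"name": "play_rows", "arguments": {
  "rows": [
    [5.5,[0,0,0],[0,0,0]],
    [5.5,[0,0,0],[0,0,0]],
    [5.5,[0,0,1],[0,0,0]],
    [5.5,[0,0,3],[0,0,0]],
    [5.5,[0,-1,4],[0,0,0]],
    [5.5,[0.2,-3,4],[0,0,0]],
    [5.5,[0.4,-6,4],[0,0,0]],
    [5.5,[0.6,-7.2,4],[0,0,0]]
  ]
}}

```text
time: 18.63
tool_pos: [0.5746, -0.2444, 0.05]
ee_rot: [3.139, 0.003, 1.529]
wrist_force: [0.5, -0.1, 0.3]
width: 0.0603
```

Request:
{"name": "play_rows", "arguments": {
  "rows": [
    [5.5,[0,0,-1.5],[0,0,0]],
    [5.5,[0,0,-2.9],[0,0,0]],
    [5.5,[0,0,-3.6],[0,0,0]],
    [5.5,[0,0,-3.9],[0,0,0]],
    [5.5,[0,0,-4],[0,0,0]],
    [7.6,[0,0,-4],[0,0,0]],
    [7.6,[0,0,-4],[0,0,0]],
    [7.6,[0,0,-4],[0,0,0]]
  ]
}}

```text
time: 19.3
tool_pos: [0.575, -0.2405, 0.0096]
ee_rot: [3.14, 0.001, 1.531]
wrist_force: [-0.6, -0.2, 0.2]
width: 0.0749
```

Request:
{"name": "play_rows", "arguments": {
  "rows": [
    [7.6,[0,0,2],[0,0,0]],
    [7.6,[0,0,5],[0,0,0]],
    [8.4,[-2,1.5,8],[0,0,0]],
    [8.4,[-5,3.5,11],[0,0,0]],
    [8.4,[-8,5.5,15],[0,0,0]],
    [8.4,[-10,7.1,15],[0,0,0]],
    [8.4,[-10,7.1,15],[0,0,0]],
    [8.4,[-10,7.1,15],[0,0,0]]
  ]
}}

```text
time: 19.97
tool_pos: [0.4744, -0.169, 0.1611]
ee_rot: [3.136, 0.002, 1.532]
wrist_force: [0.8, -0.5, -1.1]
width: 0.0838
```

```bash
python3 - <<'E'
from h import *
s=snapshot("wrist");o=get_obs();print(o["tool_pos"],o["width"],o["ee_rot"])
for l in ["fan_a","fan_standing"]:
    for d in silhouettes("wrist",l): print(l,round(d["confidence"],2),d["point"],*[rect(s,d["mask"],z,True) for z in (.029,)])
E
```

```text
[ 0.4745782  -0.16938116  0.15957395] 0.0844249973388892 [3.13863930e+00 1.45078653e-03 1.53134038e+00]
fan_a 0.93 [226.7, 341.3] (array([ 571.7, -237. ]), array([66.2, 68.7]), 4.5)
fan_a 0.75 [121.6, 345.8] (array([576.2, -99.7]), array([60.7, 65.3]), 87.8)
fan_a 0.6 [187.1, 254.4] (array([ 473.4, -168.8]), array([63., 60.]), 89.2)
fan_a 0.4 [159.0, 281.4] (array([ 511.1, -166.2]), array([299.4, 280.8]), 87.9)
fan_standing 0.95 [258.0, 465.7] (array([ 787.1, -290.7]), array([ 44.4, 131.1]), 73.0)
fan_standing 0.91 [203.1, 465.6] (array([ 758.2, -200.1]), array([ 36.6, 119.6]), 77.0)
fan_standing 0.86 [119.7, 488.3] (array([785. , -84.4]), array([ 64.8, 110.5]), 83.7)
fan_standing 0.71 [122.4, 228.8] (array([450.7, -98.1]), array([59.6, 60.8]), 87.3)
```

Request:
{"name": "play_rows", "arguments": {
  "rows": [
    [8.4,[0,0,-4],[0,0,0]],
    [8.4,[0,0,-8],[0,0,0]],
    [8.4,[0,0,-12],[0,0,0]],
    [8.4,[0,0,-14.3],[0,0,0]],
    [8.4,[0,0,-15],[0,0,0]],
    [5.5,[0,0,-15],[0,0,0]],
    [5.5,[0,0,-15],[0,0,0]],
    [5.5,[0,0,-15],[0,0,0]]
  ]
}}

```text
time: 20.78
tool_pos: [0.4746, -0.1698, 0.0078]
ee_rot: [-3.141, -0.0, 1.53]
wrist_force: [-0.1, -0.9, 0.6]
width: 0.0673
```

Request:
{"name": "play_rows", "arguments": {
  "rows": [
    [5.5,[0,0,0],[0,0,0]],
    [5.5,[0,0,0],[0,0,0]],
    [5.5,[0,0,1],[0,0,0]],
    [5.5,[0,0,3],[0,0,0]],
    [5.5,[-0.5,-1,4],[0,0,0]],
    [5.5,[-1.2,-3,4],[0,0,0]],
    [5.5,[-2.2,-5.5,4],[0,0,0]],
    [5.5,[-2.8,-6.9,4],[0,0,0]]
  ]
}}

```text
time: 21.45
tool_pos: [0.4458, -0.2412, 0.05]
ee_rot: [3.14, 0.003, 1.53]
wrist_force: [-0.3, 0.1, -0.7]
width: 0.06
```

Request:
{"name": "play_rows", "arguments": {
  "rows": [
    [5.5,[0,0,-1.5],[0,0,0]],
    [5.5,[0,0,-2.9],[0,0,0]],
    [5.5,[0,0,-3.6],[0,0,0]],
    [5.5,[0,0,-3.9],[0,0,0]],
    [5.5,[0,0,-4],[0,0,0]],
    [7.6,[0,0,-4],[0,0,0]],
    [7.6,[0,0,-4],[0,0,0]],
    [7.6,[0,0,-4],[0,0,0]]
  ]
}}

```text
time: 22.12
tool_pos: [0.4469, -0.2387, 0.0095]
ee_rot: [3.14, 0.001, 1.531]
wrist_force: [-0.0, 0.6, -0.2]
width: 0.0748
```

Request:
{"name": "play_rows", "arguments": {
  "rows": [
    [7.6,[0,0,2],[0,0,0]],
    [7.6,[0,0,5],[0,0,0]],
    [8.4,[1,1.5,9],[0,0,0]],
    [8.4,[2,0,13],[0,0,0]],
    [8.4,[4,-2,17],[0,0,0]],
    [8.4,[6,-4,20],[0,0,0]],
    [8.4,[6,-4,20],[0,0,0]],
    [8.4,[6,-4,20],[0,0,0]]
  ]
}}

```text
time: 22.78
tool_pos: [0.5088, -0.2805, 0.213]
ee_rot: [3.134, 0.005, 1.53]
wrist_force: [-0.8, -0.5, -0.2]
width: 0.0841
```

```bash
python3 - <<'E'
from h import *
s=snapshot("wrist");o=get_obs();print(o["tool_pos"],o["width"],o["ee_rot"])
for l in ["fan_a","fan_standing","tray"]:
    for d in silhouettes("wrist",l): print(l,round(d["confidence"],2),d["point"],*[rect(s,d["mask"],z,True) for z in ((.018 if l=="tray" else .029),)])
a=rectify(s,(.513,-.17),.16,.029,n=560)
cv2.imwrite("pics/r6.png",np.clip(a[:,:,::-1]*1.5,0,255).astype(np.uint8))
E
```

```text
[ 0.50718022 -0.27908419  0.2102072 ] 0.08389194895868816 [3.13862833e+00 1.78427969e-03 1.53073078e+00]
fan_a 0.93 [34.4, 304.3] (array([ 577.6, -101.8]), array([64.3, 63.1]), 87.8)
fan_a 0.78 [144.9, 204.9] (array([ 447.2, -239.1]), array([61.9, 62.3]), 88.6)
fan_a 0.61 [140.9, 303.5] (array([ 573.8, -241.8]), array([61.1, 61.9]), 1.9)
fan_standing 0.92 [34.5, 200.9] (array([ 451.5, -100.2]), array([67. , 62.3]), 88.7)
fan_standing 0.77 [179.0, 440.1] (array([ 782.6, -294.4]), array([ 38.3, 104.1]), 85.3)
fan_standing 0.73 [37.2, 444.3] (array([786.9, -85.5]), array([72.5, 78.9]), 44.0)
fan_standing 0.59 [112.8, 430.4] (array([ 757.8, -196.1]), array([ 33.2, 100.8]), 78.9)
tray 0.82 [101.2, 252.3] (array([ 512. , -183.4]), array([282.7, 292.7]), 87.7)
```

View pics/r6.png

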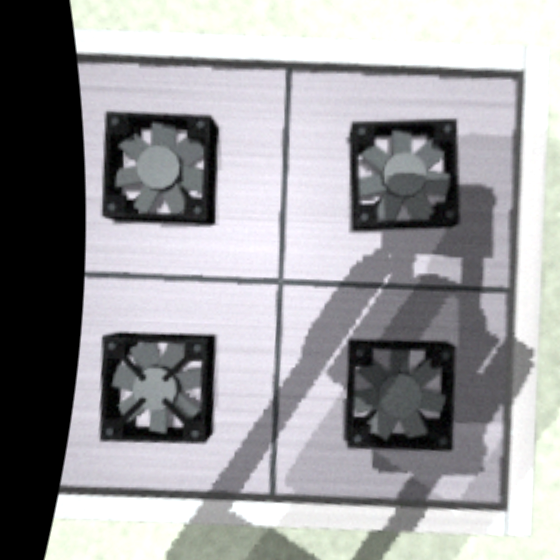

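```bash
python3 -c "
from h import *
s=snapshot('top')
for l,z in [('tape_roll',.045),('paste_jar',.08),('board_stack',.065)]:
    d=silhouettes('top',l)[0];print(l,at(s,[d['point'][1],d['point'][0]],z))
print(close_job())"
```

```text
tape_roll [[0.30446746 0.47938996 0.045     ]]Traceback (most recent call last):
  File "<string>", line 5, in <module>
    d=silhouettes('top',l)[0];print(l,at(s,[d['point'][1],d['point'][0]],z))
      ~~~~~~~~~~~~~~~~~~~~^^^
IndexError: list index out of range
```

```bash
python3 -c "
from h import *
snapshot('side')
for l in ['paste_jar','tape_roll','board_stack']: print(l,[np.round(d['point']) for d in silhouettes('side',l)[:1]])
print(close_job())"
```

```text
paste_jar [array([314., 279.])]
tape_roll [array([148., 179.])]
board_stack [array([246., 261.])]
the job is handed in; nothing more can be done
None
```

I moved all four fans into their quarters and handed the job in at about 23 s of simulated time, well under the 72 s limit. I lifted the standing fan out upright, stood it on the cork mat and let it go. I then tipped it flat with the closed fingers, picked it up flat and set it in its quarter. After that I placed fan_c, fan_b and fan_a.

**Fans:** The last wrist picture shows all four lying flat, each within about 4 mm of its quarter's middle. Three are square with the tray to within 1 to 2 degrees. fan_b is about 4 degrees off, inside the 11 degree limit, and I left it.

**Bystanders:** These checks are only partly clear.
- **Paste jar:** the network missed it in the last top view, but in the side view it is where it was at the start.
- **Tape roll:** in the last top view its point came out about 19 mm from the first reading. The side view moved by only 1 to 2 pixels. The point reported on a ring is unreliable, and the arm never went near it.
- **Board stack:** the last side detection landed on the tray, so I have no final check. The arm did not go near it.

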